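# Unbar the parts chest

## Task

The lid of the parts chest is barred by a round steel drop bar lying in two open-topped U brackets: lift the bar straight up out of both brackets at once, keeping it level (never more than about 8 degrees off level at any time), carry it over and lower it, still level and without dropping it, into the two U brackets of the parking rack, so that it lies down on the bottom of both; then let go and move clear. The bar is weighted inside and its balance point is seldom at its middle, so find by careful small trial lifts where it must be held. Do not shift or knock over the coil spring and the torch that stand and lie nearby.

Things in the scene. Friction and masses are not known exactly. Their poses are not given: they have to be found in the camera images.
- bar_mid (a point): Middle of the drop bar (on its axis): a smooth oily steel round bar, 20 mm diameter, 300 mm long, a 28 mm diameter, 12 mm thick collar on each end. y runs along the bar, which may roll about its axis. Mass 0.76 to 0.82 kg. A heavy slug is fixed unseen inside: the balance point lies anywhere on the axis up to 83 mm either side of the middle. Start: lying in the chest's brackets.
- bar_end_a (a point): Point on the bar's axis 125 mm from its middle (towards +y of bar_mid), where the bar lies in a bracket. The bar is slippery (friction about 0.3): held far from the balance point it swivels between the fingers, heavy end down, so a trial lift of 6 mm shows already as a difference in height of the two ends, and as a moment on the wrist.
- bar_end_b (a point): Point on the bar's axis 125 mm from its middle (towards -y of bar_mid), where the bar lies in the other bracket. The collars begin 137 mm from the middle, outside the brackets.
- chest_mid (a point): Grey steel chest, 156 x 232 mm, fixed, lid 87 mm above the bench. The point: on the seated bar's axis midway between its two U brackets, 119 mm up; y along the bar, z up. Brackets, 8 mm thick, at y -125 and +125 mm; slots 26 mm wide, mouths flared, tips 37 mm above the point. 22 mm free between bar and lid but for blocks, 16 mm wide, at y -106 and +106. The bar can be gripped from above from y -80 to +80 mm.
- rack_mid (a point): Parking rack: fixed dark steel base, 70 x 280 x 8 mm, with two U brackets of the same shape at y -125 and +125 mm. The point: midway between them, on the axis of a bar lying fully down in them, 75 mm above the bench; y along the parked bar (either way round will do), z up. Slots 26 mm wide, flared mouths, tips 37 mm above the point; the collars go outside, with 8 mm of play lengthwise each way.
- torch: Bystander, to be left alone: a black hand torch, 132 mm long, 35 mm thick, lying in front of the hose. Origin at the centre of its underside.
- valve_spring: Bystander, to be left alone: a bare steel coil spring, 35 mm across and 48 mm tall, standing between chest and rack. Origin at the centre of its underside.

How it is judged:
On the way, in this order (a step that is already met when the one before it is completed fails the run):
1. the bar is lifted level, both ends at least 45 mm above their seats in the chest's brackets (z of each of bar_end_a, bar_end_b in the frame of chest_mid above 0.045 m and angle between bar_mid's own y axis and vertical between 1.4308 and 1.7108 rad), for 0.1 s.
2. the bar is lowered right down into both brackets of the rack while the fingers still touch it (x of bar_end_a in the frame of rack_mid between -0.008 and 0.008 m and z of bar_end_a in the frame of rack_mid between -0.004 and 0.004 m and x of bar_end_b in the frame of rack_mid between -0.008 and 0.008 m and z of bar_end_b in the frame of rack_mid between -0.004 and 0.004 m and y of bar_mid in the frame of rack_mid between -0.02 and 0.02 m and contact force between the fingers and bar above 0.3 N), for 0.05 s.
At the end, for the whole second after the job is handed in: The bar lies at rest in both brackets of the rack: both bracket points of the bar within 4 mm of seat height and 8 mm of the rack's centre line, its middle within 20 mm of the rack's middle lengthwise (x of bar_end_a in the frame of rack_mid between -0.008 and 0.008 m and z of bar_end_a in the frame of rack_mid between -0.004 and 0.004 m and x of bar_end_b in the frame of rack_mid between -0.008 and 0.008 m and z of bar_end_b in the frame of rack_mid between -0.004 and 0.004 m and y of bar_mid in the frame of rack_mid between -0.02 and 0.02 m and linear speed of bar below 0.02 m/s and angular speed of bar below 0.3 rad/s); the robot touches nothing.
It fails at once if the bar is tipped more than about 8 degrees (0.14 rad) off level (not (angle between bar_mid's own y axis and vertical between 1.4308 and 1.7108 rad)).
It fails at once if a bystander is moved more than 30 mm (distance of any of torch, valve_spring from where it was at the start of the episode above 0.03 m).
It also fails if it takes over 67 s, if anything falls off the work surface, if the arm or the gripper's body presses on something with over 40 N, if the wrist force passes 120 N, or if a joint passes its speed limit or range.

## Robot

A 7-joint arm with a two-finger parallel gripper is mounted at the origin on a cart in front of the work surface, level with it; the furniture and walls round the work are solid. World frame = base frame: x ahead of the robot, y to its left, z up, the work surface at z = 0. Lengths are in m, angles in rad, forces in N, time in s.
With the tool pointing down it reaches from about 0.4 to 0.85 m from the base axis. Payload 4.5 kg.
Tool frame: the origin (TCP) lies midway between the tips of the shut fingers; the grasp point (between the pads) lies 19 mm behind it; z points along the fingers, y is the line along which they close (so a half turn about z gives the same grasp; the last joint's range is limited). The gripper opens to 88 mm and grips with 3 to 60 N. Pads are 18 mm wide; open, the fingers measure 123 mm over their backs; the gripper's body (75 mm by 187 mm) begins 45 mm behind the grasp point.
Start: joints at [1.351, 0.689, -0.195, 1.565, 0.157, 0.902, -0.215], TCP at [0.157, -0.605, 0.239] pointing down, gripper open.
Joint ranges: [-3.01, 3.01], [-0.46, 2.08], [-1.47, 1.51], [0.13, 2.56], [-1, 4.14], [0.04, 2.09], [-2.66, 2.66]. Speed limits (rad/s): [2.57, 2.57, 3.14, 3.14, 3.14, 3.14, 3.14].

## Interface

Orientations are given as a unit quaternion [x, y, z, w].
In Python, from plant import r gives the robot as it stands.
- The arm moves only by the tool carry_out, never from a script. Its argument "plan" is a list of rows, each an object with "rot": the turn, a rotation vector about the tool's x, y, z in rad, a list of three; "xyz": the shift along the tool's x, y, z in m, a list of three; "grip": the closure in counts, from 0 (fully open) to 255 (shut). In form: [{"rot": [wx, wy, wz], "xyz": [dx, dy, dz], "grip": grip}, ...]. A call has 1 to 8 rows; each row is the pose to reach, as a shift and turn from the pose commanded when the call began, along the tool's axes at that moment; what a row does not reach only later rows make up. A row lasts 1/12 s, in which the tool goes at most 41.7 mm and 7.16 degrees, less where a joint would pass 70% of its speed; a pose out of reach is approached as far as the arm can. A call with a gripper value outside its range is refused whole. The fingers move at their own pace and stop on an object; "squeeze" is the grip in N (left out, the last holds). Time passes only in rows, so rows that repeat a pose let the fingers close. It gives the time, the measured TCP pose, the force, the opening and the grip force at its end, in the units of the state.
- r.get_state(): the state, without advancing time (a new reading comes with each control period).
- r.snapshot(name): name is "scene" or "side" or "wrist"; returns the picture (400x640x3 uint8, red, green, blue); there is no depth.
- r.camera_params(name): a dict with "fx", "fy", "cx", "cy" (pixels), "position" and "attitude" of the camera in the world; the wrist camera has in their place "hand_eye" (4x4, takes a point from camera to tool coordinates, whose origin is the TCP and whose axes are the flange's). Camera axes: x right, y down, z forward; pixel columns grow to the right and rows downward; lengths in m; the calibration is good to about 2 mm. A picture is of the moment at which its call begins: read the wrist's pose just before it. camera_params takes no time and is no camera call.
- r.finish_job(): hands the job in; it is judged then, once.
The state is a dict: "clock": time; "q": joint angles; "qd": joint speeds; "joint_torque": joint torques, N m; "tool_pos": TCP position; "eef_rot": TCP orientation; "contact_force": force on the tool from outside, world axes, zero at the start; "moment": the same for the moment, N m; "opening": opening from 0.0 (shut) to 1.0 (fully open); "finger_force": force on a finger pad.
Only numpy, scipy, OpenCV 4.12 (cv2) and the standard library are available. Lean on these libraries where they do the work, as an engineer would, in place of code of your own. Each camera call takes 0.05 s, during which the arm holds its last target. There are 200 camera calls.

## Working session

There is one attempt and no reset: what is moved stays moved. The work goes in short steps, Python scripts to look and compute and a tool call to move; the robot and the scene stay as the last step left them, time stands still between calls to the robot, and variables do not carry over. Pictures are saved under pics/ and viewed, at most 10 in all, crops included, and the job is handed in when it is done.

Besides the shell and the picture viewer there is one more tool, called after "Request:" as name([rows], argument=value, ...), one row to a line, values as JSON. carry_out: Moves the arm, as the interface text tells. Its arguments: {"type":"object","properties":{"plan":{"type":"array"},"squeeze":{"type":"number"}},"required":["plan"]}

```bash
mkdir -p pics; ls
python3 - <<'E'
from plant import r
import cv2,numpy as np
s=r.get_state()
for k,v in s.items(): print(k,np.round(v,4))
for n in("scene","side","wrist"):
    print(n,r.camera_params(n))
    cv2.imwrite(f"pics/{n}0.png",r.snapshot(n)[:,:,::-1])
E
```

```text
pics
clock 0.0
q [ 1.3508  0.69   -0.1945  1.5663  0.1573  0.9025 -0.2151]
qd [-0.0005  0.0022 -0.0011  0.0001  0.0014  0.0001 -0.    ]
joint_torque [-5.00000e-04 -5.27565e+01 -1.26710e+00 -1.53431e+01 -5.26000e-02
  6.60000e-03  2.00000e-04]
tool_pos [ 0.1567 -0.6044  0.2379]
eef_rot [ 9.920e-01  1.266e-01 -2.000e-04 -9.000e-04]
contact_force [ 0.103   0.0233 -0.0079]
moment [ 0.0163 -0.0052 -0.0166]
finger_force 0.0
opening 0.997
scene {'fx': 395.6868525894204, 'fy': 395.6868525894204, 'cx': 327.2869129240524, 'cy': 201.21280038774012, 'position': array([-0.02828334, -0.12169656,  0.73565296]), 'attitude': array([ 0.78677304, -0.48318056,  0.19195019, -0.33268582])}
side {'fx': 391.59097314968426, 'fy': 391.59097314968426, 'cx': 323.1267418615844, 'cy': 198.49657955910223, 'position': array([0.58655527, 1.03964601, 0.47464198]), 'attitude': array([ 0.04542256,  0.83183141, -0.55273505, -0.02184626])}
wrist {'fx': 304.6159055412743, 'fy': 304.6159055412743, 'cx': 317.6855702327448, 'cy': 197.36156578498682, 'hand_eye': array([[ 9.24438915e-04, -9.62672318e-01, -2.70667977e-01,
         6.92788900e-02],
       [ 9.99999421e-01,  1.03911434e-03, -2.80373886e-04,
        -2.76433047e-04],
       [ 5.51163155e-04, -2.70667561e-01,  9.62672721e-01,
        -1.46571915e-01],
       [ 0.00000000e+00,  0.00000000e+00,  0.00000000e+00,
         1.00000000e+00]])}
```

View pics/scene0.png

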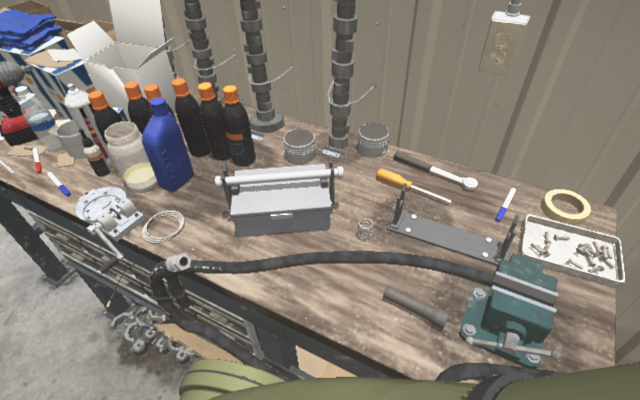

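View pics/side0.png

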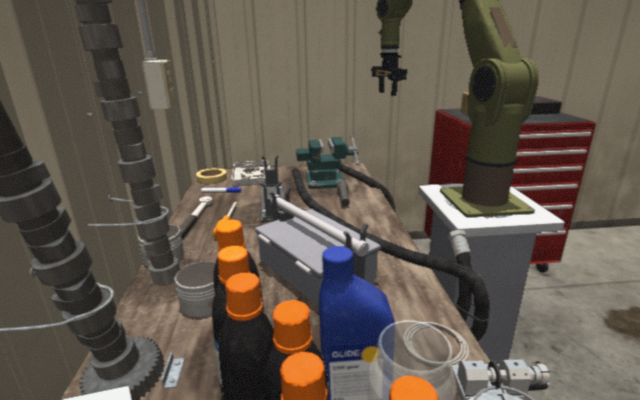

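The scene picture shows the chest at about (280,205) with the bar from (221,181) to (341,173). The rack lies around (450,235), the spring at (366,230) and the torch at (415,307). Next I'll enlarge the chest and the rack.

Run:
```python
import cv2
i=cv2.imread("pics/scene0.png")
cv2.imwrite("pics/c1.png",cv2.resize(i[150:250,205:355],None,fx=5.333,fy=5.333,interpolation=cv2.INTER_CUBIC))
cv2.imwrite("pics/c2.png",cv2.resize(i[175:275,380:530],None,fx=5.333,fy=5.333,interpolation=cv2.INTER_CUBIC))
```

```text
(no output)
```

View pics/c1.png

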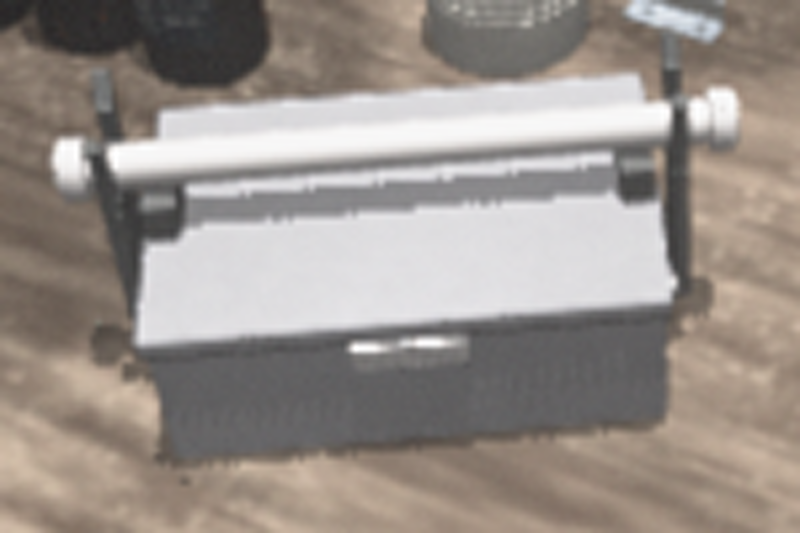

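View pics/c2.png

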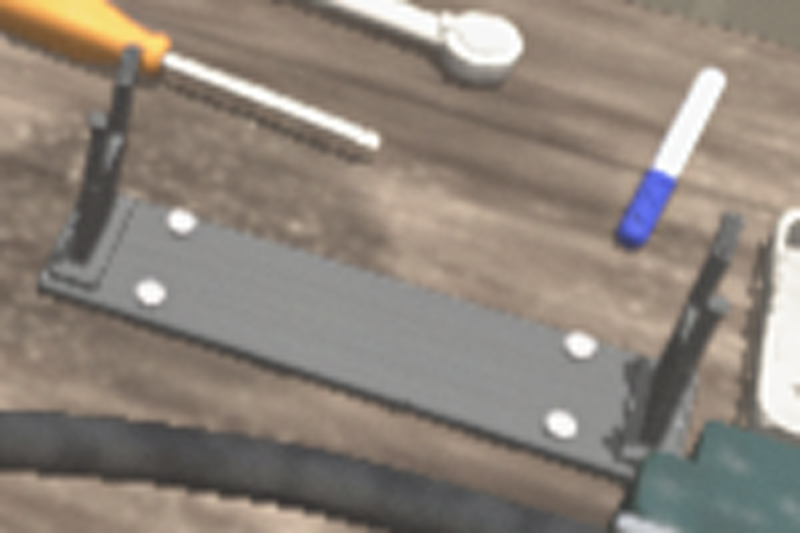

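Chest crop: the collar centres are at about (70,166) and (722,117). Rack crop: the bracket tips are at (131,52), (98,118), (733,220) and (717,303), and the four screw heads at (181,221), (150,292), (580,345) and (561,424).

```bash
cat > h.py <<'E'
import numpy as np, cv2
from scipy.spatial.transform import Rotation as R
from plant import r
def cam(name,s=None):
    c=r.camera_params(name); K=np.array([[c['fx'],0,c['cx']],[0,c['fy'],c['cy']],[0,0,1]])
    if name=='wrist':
        T=np.eye(4);T[:3,:3]=R.from_quat(s['eef_rot']).as_matrix();T[:3,3]=s['tool_pos'];T=T@c['hand_eye']
        return K,T[:3,:3],T[:3,3]
    return K,R.from_quat(c['attitude']).as_matrix(),np.array(c['position'])
def onz(C,uv,z):
    K,A,p=C; d=A@np.linalg.solve(K,[*uv,1]); return p+d*(z-p[2])/d[2]
def proj(C,X):
    K,A,p=C; q=K@(A.T@(np.array(X)-p)); return q[:2]/q[2]
E
python3 - <<'E'
from h import *
C=cam('scene')
f=lambda u,v,ox,oy:((u+.5)/5.333-.5+ox,(v+.5)/5.333-.5+oy)
def show(a,b,n):
    print(n,a.round(4),b.round(4),'mid',((a+b)/2).round(4),'len',np.linalg.norm(b-a).round(4),'ang',np.degrees(np.arctan2(*(b-a)[[1,0]])).round(2))
g=lambda u,v,z:onz(C,f(u,v,205,150),z)
h=lambda u,v,z:onz(C,f(u,v,380,175),z)
show(g(70,166,.119),g(722,117,.119),'bar')
t=[h(*p,.112) for p in((131,52),(98,118),(733,220),(717,303))]
show((t[0]+t[1])/2,(t[2]+t[3])/2,'tips')
w=[h(*p,.010) for p in((181,221),(150,292),(580,345),(561,424))]
show((w[0]+w[1])/2,(w[2]+w[3])/2,'screws')
show(w[0],w[1],'screw')
show(t[0],t[1],'tips');show(t[2],t[3],'tips')
print('spring',onz(C,(366,237),0),'torch',onz(C,(387,295),.017),onz(C,(445,322),.017))
print('vise',[onz(C,p,.1).round(3) for p in((500,258),(557,292))], 'bottle cap',onz(C,(233,92),.22))
# chest lid corners
show(g(135,345,.087),g(675,303,.087),'lid front')
E
```

```text
bar [0.4639 0.4365 0.119 ] [0.6199 0.193  0.119 ] mid [0.5419 0.3148 0.119 ] len 0.2892 ang -57.37
tips [0.629  0.0419 0.112 ] [ 0.6387 -0.2061  0.112 ] mid [ 0.6339 -0.0821  0.112 ] len 0.2482 ang -87.77
screws [0.638  0.0084 0.01  ] [ 0.6443 -0.1722  0.01  ] mid [ 0.6411 -0.0819  0.01  ] len 0.1808 ang -87.99
screw [0.6621 0.0092 0.01  ] [0.6139 0.0076 0.01  ] mid [0.638  0.0084 0.01  ] len 0.0482 ang -178.08
tips [0.6517 0.0426 0.112 ] [0.6064 0.0412 0.112 ] mid [0.629  0.0419 0.112 ] len 0.0453 ang -178.17
tips [ 0.6627 -0.2054  0.112 ] [ 0.6147 -0.2069  0.112 ] mid [ 0.6387 -0.2061  0.112 ] len 0.048 ang -178.25
spring [5.54978753e-01 9.10180382e-02 1.11022302e-16] torch [ 0.41715458 -0.01495049  0.017     ] [ 0.41127776 -0.13822908  0.017     ]
vise [array([ 0.543, -0.195,  0.1  ]), array([ 0.511, -0.302,  0.1  ])] bottle cap [0.67543379 0.52783352 0.22      ]
lid front [0.4106 0.368  0.087 ] [0.5344 0.1736 0.087 ] mid [0.4725 0.2708 0.087 ] len 0.2305 ang -57.52
```

```bash
cat >> h.py <<'E'
def to(x,y,z,deg,s=None):
    "shift/turn in tool axes to TCP at x,y,z pointing down, tool x at deg in the world"
    s=s or r.get_state(); A=R.from_quat(s['eef_rot'])
    a=np.radians(deg); B=R.from_matrix(np.array([[np.cos(a),np.sin(a),0],[np.sin(a),-np.cos(a),0],[0,0,-1]]))
    print('xyz',A.inv().apply(np.array([x,y,z])-s['tool_pos']).round(4),'rot',(A.inv()*B).as_rotvec().round(4))
def st():
    s=r.get_state(); x=R.from_quat(s['eef_rot']).as_matrix()[:,0]
    print('t',s['clock'],'p',s['tool_pos'].round(4) if hasattr(s['tool_pos'],'round') else s['tool_pos'],'xdeg',np.degrees(np.arctan2(x[1],x[0])).round(2),'F',np.round(s['contact_force'],2),'M',np.round(s['moment'],3),'op',s['opening'],'ff',s['finger_force']); return s
E
python3 - <<'E'
from h import *
s=st()
pts=[(.48,-.40,.30,50),(.63,-.08,.30,85),(.5419,.3148,.26,122.6)]
for i,p in enumerate(pts):
    to(*p,s=s); a=np.radians(p[3])
    s=dict(tool_pos=np.array(p[:3]),eef_rot=R.from_matrix(np.array([[np.cos(a),np.sin(a),0],[np.sin(a),-np.cos(a),0],[0,0,-1]])).as_quat())
E
```

```text
t 0.15 p [ 0.1568 -0.6045  0.2381] xdeg 14.55 F [-0.14 -0.47 -0.8 ] M [ 0.007  0.048 -0.01 ] op 0.9976426314598362 ff 0.0
xyz [ 0.3642 -0.1169 -0.0618] rot [-1.300e-03 -3.000e-04 -6.188e-01]
xyz [ 0.3416 -0.0908  0.    ] rot [ 0.      0.     -0.6109]
xyz [ 0.3856 -0.1222  0.04  ] rot [ 0.      0.     -0.6562]
```

Request:
carry_out([
  {"rot": [0,0,-0.1],"xyz": [0.03,-0.01,-0.03],"grip": 0},
  {"rot": [0,0,-0.2],"xyz": [0.07,-0.023,-0.06],"grip": 0},
  {"rot": [0,0,-0.3],"xyz": [0.11,-0.037,-0.06],"grip": 0},
  {"rot": [0,0,-0.4],"xyz": [0.15,-0.05,-0.06],"grip": 0},
  {"rot": [0,0,-0.5],"xyz": [0.19,-0.063,-0.06],"grip": 0},
  {"rot": [0,0,-0.6],"xyz": [0.23,-0.077,-0.06],"grip": 0},
  {"rot": [0,0,-0.62],"xyz": [0.27,-0.09,-0.06],"grip": 0},
  {"rot": [0,0,-0.62],"xyz": [0.3,-0.1,-0.06],"grip": 0},
])

```text
clock: 0.82
tool_pos: [0.4212, -0.4329, 0.2986]
eef_rot: [0.906, 0.423, -0.0, -0.0]
contact_force: [0.3, -0.7, -0.0]
opening: 0.998
finger_force: 0.0
```

Run:
```python
from h import *
s=st(); to(.61,-.13,.30,82)
```

```text
t 0.8167 p [ 0.4212 -0.4329  0.2986] xdeg 50.11 F [ 0.31 -0.69 -0.03] M [-0.082 -0.084 -0.047] op 0.9983144670684437 ff 0.0
xyz [ 0.3536 -0.0494 -0.0014] rot [-5.000e-04 -2.000e-04 -5.566e-01]
```

Request:
carry_out([
  {"rot": [0,0,-0.08],"xyz": [0.04,-0.006,0],"grip": 0},
  {"rot": [0,0,-0.16],"xyz": [0.08,-0.012,0],"grip": 0},
  {"rot": [0,0,-0.24],"xyz": [0.12,-0.017,0],"grip": 0},
  {"rot": [0,0,-0.32],"xyz": [0.16,-0.023,0],"grip": 0},
  {"rot": [0,0,-0.4],"xyz": [0.2,-0.028,0],"grip": 0},
  {"rot": [0,0,-0.48],"xyz": [0.24,-0.034,0],"grip": 0},
  {"rot": [0,0,-0.55],"xyz": [0.28,-0.04,0],"grip": 0},
  {"rot": [0,0,-0.55],"xyz": [0.32,-0.045,0],"grip": 0},
])

```text
clock: 1.48
tool_pos: [0.5913, -0.1584, 0.2984]
eef_rot: [0.756, 0.654, -0.0, -0.0]
contact_force: [0.9, -0.5, -0.1]
opening: 0.997
finger_force: 0.0
```

Run:
```python
from h import *
s=st(); to(.5419,.3148,.30,122.6)
```

```text
t 1.4833 p [ 0.5913 -0.1584  0.2984] xdeg 81.74 F [ 0.86 -0.5  -0.08] M [-0.096 -0.128  0.012] op 0.9970218082808188 ff 0.0
xyz [ 0.4612 -0.1168 -0.0015] rot [-9.000e-04 -2.000e-04 -7.131e-01]
```

Run:
```python
from h import *
s=st(); cv2.imwrite('pics/w_rack.png',r.snapshot('wrist')[:,:,::-1])
import json; C=cam('wrist',s); print(C[2])
for P in [(.652,.0425,.112),(.606,.0412,.112),(.6627,-.2054,.112),(.6147,-.2069,.112)]: print(proj(C,P))
np.savez('w_rack.npz',p=s['tool_pos'],q=s['eef_rot'])
```

```text
t 1.4833 p [ 0.5913 -0.1584  0.2984] xdeg 81.74 F [ 0.86 -0.5  -0.08] M [-0.096 -0.128  0.012] op 0.9970218082808188 ff 0.0
[ 0.60116567 -0.08942567  0.44497627]
[352.0554615  -41.99269852]
[303.41526371 -32.11618382]
[385.68434128 207.97367602]
[344.24289625 214.8431433 ]
```

Request:
carry_out([
  {"rot": [0,0,-0.08],"xyz": [0.04,-0.01,0],"grip": 0},
  {"rot": [0,0,-0.16],"xyz": [0.08,-0.02,0],"grip": 0},
  {"rot": [0,0,-0.25],"xyz": [0.12,-0.03,0],"grip": 0},
  {"rot": [0,0,-0.34],"xyz": [0.16,-0.04,0],"grip": 0},
  {"rot": [0,0,-0.43],"xyz": [0.2,-0.05,0],"grip": 0},
  {"rot": [0,0,-0.52],"xyz": [0.24,-0.061,0],"grip": 0},
  {"rot": [0,0,-0.61],"xyz": [0.28,-0.071,0],"grip": 0},
  {"rot": [0,0,-0.7],"xyz": [0.32,-0.081,0],"grip": 0},
])

```text
clock: 2.2
tool_pos: [0.5571, 0.1697, 0.2986]
eef_rot: [0.485, 0.874, -0.0, 0.0]
contact_force: [0.1, 0.3, -0.6]
opening: 1.004
finger_force: 0.0
```

Run:
```python
from h import *
s=st(); to(.5419,.3148,.26,122.6)
```

```text
t 2.2 p [0.5571 0.1697 0.2986] xdeg 121.91 F [ 0.08  0.28 -0.57] M [-0.019 -0.167  0.014] op 1.0041360810318742 ff 0.0
xyz [0.1312 0.0638 0.0385] rot [-0.0005  0.0005 -0.012 ]
```

View pics/w_rack.png

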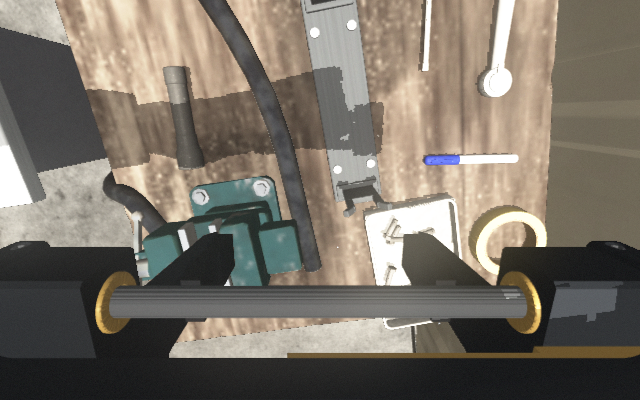

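The wrist picture shows the rack screws at (315,32), (351,25), (337,171) and (370,163), and the near bracket's tips at about (347,213) and (383,207), which matches the prediction.

Run:
```python
from h import *
d=np.load('w_rack.npz'); C=cam('wrist',dict(tool_pos=d['p'],eef_rot=d['q']))
w=[onz(C,p,.010) for p in((351,25),(315,32),(370,163),(337,171))]
print(np.round(w,4)); m=np.mean(w,0); v=w[2]+w[3]-w[0]-w[1]; print(m,np.degrees(np.arctan2(v[1],v[0])))
```

```text
[[ 0.6584  0.0107  0.01  ]
 [ 0.6116  0.0093  0.01  ]
 [ 0.6652 -0.1699  0.01  ]
 [ 0.6168 -0.1747  0.01  ]]
[ 0.63802546 -0.08112161  0.01      ] -88.10570751187039
```

Request:
carry_out([
  {"rot": [0,0,-0.012],"xyz": [0.035,0.017,0.01],"grip": 0},
  {"rot": [0,0,-0.012],"xyz": [0.07,0.034,0.02],"grip": 0},
  {"rot": [0,0,-0.012],"xyz": [0.1,0.05,0.03],"grip": 0},
  {"rot": [0,0,-0.012],"xyz": [0.131,0.064,0.038],"grip": 0},
  {"rot": [0,0,-0.012],"xyz": [0.131,0.064,0.038],"grip": 0},
  {"rot": [0,0,-0.012],"xyz": [0.131,0.064,0.038],"grip": 0},
])

```text
clock: 2.7
tool_pos: [0.5418, 0.3157, 0.2598]
eef_rot: [0.48, 0.877, -0.0, -0.001]
contact_force: [0.7, -0.6, -0.3]
opening: 0.997
finger_force: 0.0
```

Run:
```python
from h import *
s=st(); cv2.imwrite('pics/w_bar.png',r.snapshot('wrist')[:,:,::-1])
C=cam('wrist',s); u=np.array([np.cos(np.radians(122.6)),np.sin(np.radians(122.6)),0]); m=np.array([.5419,.3148,.119])
for t in(-.144,-.1,0,.1,.144): print(t,proj(C,m+t*u).round(1))
np.savez('w_bar.npz',p=s['tool_pos'],q=s['eef_rot'])
```

```text
t 2.7 p [0.5418 0.3157 0.2598] xdeg 122.63 F [ 0.65 -0.64 -0.3 ] M [-0.09  -0.147  0.005] op 0.9973886177121042 ff 0.0
-0.144 [317.4 315.1]
-0.1 [317.4 279.4]
0 [317.6 187.7]
0.1 [317.7  77.6]
0.144 [317.8  21.9]
```

View pics/w_bar.png

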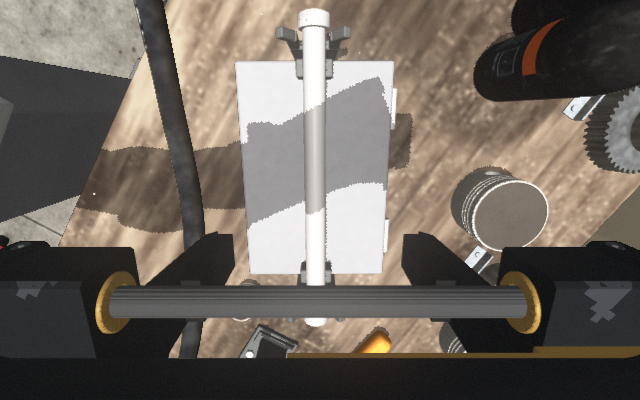

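The bar is centred at column ~315, with its far collar at (314,18) and its near collar at (315,320). That puts it 2–3 mm towards tool −y and otherwise as predicted, so I'll descend and grip at the middle.

Request:
carry_out([
  {"rot": [0,0,0],"xyz": [0,-0.002,0.035],"grip": 0},
  {"rot": [0,0,0],"xyz": [0,-0.002,0.07],"grip": 0},
  {"rot": [0,0,0],"xyz": [0,-0.002,0.105],"grip": 0},
  {"rot": [0,0,0],"xyz": [0,-0.002,0.135],"grip": 0},
  {"rot": [0,0,0],"xyz": [0,-0.002,0.155],"grip": 0},
  {"rot": [0,0,0],"xyz": [0,-0.002,0.16],"grip": 0},
  {"rot": [0,0,0],"xyz": [0,-0.002,0.16],"grip": 0},
  {"rot": [0,0,0],"xyz": [0,-0.002,0.16],"grip": 0},
])

```text
clock: 3.42
tool_pos: [0.5428, 0.3118, 0.1018]
eef_rot: [0.483, 0.876, 0.001, 0.001]
contact_force: [0.0, -0.3, 0.5]
opening: 1.0
finger_force: 0.0
```

Run:
```python
from h import *
for i in range(4): st(); r.snapshot('side')
```

```text
t 3.4167 p [0.5428 0.3118 0.1018] xdeg 122.28 F [ 0.   -0.25  0.51] M [-0.01  -0.159 -0.032] op 0.9996388173901706 ff 0.0
t 3.4667 p [0.543  0.3125 0.1025] xdeg 122.29 F [ 0.24  0.43 -0.38] M [-0.036 -0.166  0.001] op 0.9946095088657538 ff 0.0
t 3.5167 p [0.543  0.3128 0.1027] xdeg 122.31 F [-0.25 -0.88  0.46] M [-0.038 -0.064 -0.027] op 0.9979930708461243 ff 0.0
t 3.5667 p [0.5428 0.3129 0.1026] xdeg 122.33 F [-0.75  0.54  0.29] M [ 0.022 -0.114 -0.011] op 1.0012965520327313 ff 0.0
```

Request:
carry_out([
  {"rot": [0,0,0],"xyz": [0,0,0],"grip": 120},
  {"rot": [0,0,0],"xyz": [0,0,0],"grip": 170},
  {"rot": [0,0,0],"xyz": [0,0,0],"grip": 255},
  {"rot": [0,0,0],"xyz": [0,0,0],"grip": 255},
  {"rot": [0,0,0],"xyz": [0,0,0],"grip": 255},
  {"rot": [0,0,0],"xyz": [0,0,0],"grip": 255},
  {"rot": [0,0,0],"xyz": [0,0,0],"grip": 255},
  {"rot": [0,0,0],"xyz": [0,0,0],"grip": 255},
], squeeze=30)

```text
clock: 4.28
tool_pos: [0.5416, 0.3124, 0.1006]
eef_rot: [0.482, 0.876, -0.0, -0.0]
contact_force: [-0.3, 0.2, -0.3]
opening: 0.419
finger_force: 0.0
```

Run:
```python
from h import *
for i in range(4): st(); r.snapshot('side')
```

```text
t 4.2833 p [0.5416 0.3124 0.1006] xdeg 122.38 F [-0.27  0.16 -0.32] M [-0.006 -0.134  0.058] op 0.41904853923333946 ff 0.0
t 4.3333 p [0.5416 0.3124 0.1007] xdeg 122.37 F [-0.95 -0.6  -0.19] M [-0.009 -0.038 -0.023] op 0.3707348710109454 ff 0.0
t 4.3833 p [0.5417 0.3124 0.1007] xdeg 122.37 F [ 0.63 -0.42  0.11] M [ 0.02  -0.078  0.018] op 0.32988794666351745 ff 0.0
t 4.4333 p [0.5416 0.3124 0.1007] xdeg 122.37 F [-0.17  0.47 -0.09] M [-0.032 -0.165  0.007] op 0.28359932353274453 ff 0.0
```

Request:
carry_out([
  {"rot": [0,0,0],"xyz": [0,0,0],"grip": 255},
  {"rot": [0,0,0],"xyz": [0,0,0],"grip": 255},
  {"rot": [0,0,0],"xyz": [0,0,0],"grip": 255},
  {"rot": [0,0,0],"xyz": [0,0,0],"grip": 255},
], squeeze=30)

```text
clock: 4.82
tool_pos: [0.5414, 0.3122, 0.1006]
eef_rot: [0.482, 0.876, -0.0, -0.0]
contact_force: [-0.5, -0.7, 0.6]
opening: 0.213
finger_force: 29.8
```

```bash
cat >> h.py <<'E'
def avg(n=10):
    L=[]
    for i in range(n):
        s=r.get_state(); L.append([*s['contact_force'],*s['moment'],*s['tool_pos'],s['finger_force']]); r.snapshot('side')
    L=np.array(L); m=L.mean(0); A=R.from_quat(s['eef_rot']).inv()
    print('t',s['clock'],'F',m[:3].round(2),'M',m[3:6].round(3),'Mtool',A.apply(m[3:6]).round(3),'p',m[6:9].round(4),'ff',m[9].round(1),'op',s['opening']); return m
E
python3 -c "
from h import *
avg()"
```

```text
t 5.2667 F [-1.85 -1.16  0.62] M [-0.244  0.252  0.045] Mtool [ 0.344 -0.071 -0.045] p [0.5414 0.3122 0.1006] ff 29.8 op 0.20753230463363997
```

Request:
carry_out([
  {"rot": [0,0,0],"xyz": [0,0,-0.002],"grip": 255},
  {"rot": [0,0,0],"xyz": [0,0,-0.004],"grip": 255},
  {"rot": [0,0,0],"xyz": [0,0,-0.006],"grip": 255},
  {"rot": [0,0,0],"xyz": [0,0,-0.006],"grip": 255},
], squeeze=30)

```text
clock: 5.65
tool_pos: [0.5416, 0.3127, 0.1068]
eef_rot: [0.482, 0.876, 0.0, -0.0]
contact_force: [-1.7, 0.7, -5.9]
opening: 0.21
finger_force: 30.1
```

```bash
python3 -c "
from h import *
avg(12)
s=st();cv2.imwrite('pics/lift1.png',r.snapshot('scene')[:,:,::-1])"
```

```text
t 6.2 F [-1.5   0.97 -5.51] M [-0.01   0.053  0.079] Mtool [ 0.05   0.02  -0.079] p [0.5416 0.3125 0.1066] ff 30.1 op 0.20697857890387872
t 6.25 p [0.5417 0.3124 0.1067] xdeg 122.37 F [-1.37  0.8  -5.23] M [0.057 0.075 0.045] op 0.2121071185752551 ff 30.066443234682083
```

```bash
python3 -c "
from h import *
for f in('scene0','lift1'):
    g=cv2.cvtColor(cv2.imread(f'pics/{f}.png'),cv2.COLOR_BGR2GRAY).astype(float)
    for a,b in((216,220),(339,343)):
        w=np.clip(g[160:200,a:b]-185,0,None); print(f,a,(w.sum(1)@np.arange(160,200)/w.sum()).round(2))
"
```

```text
scene0 216 179.19
scene0 339 169.71
lift1 216 179.04
lift1 339 165.39
```

Request:
carry_out([
  {"rot": [0,0,0],"xyz": [0,0,0.002],"grip": 255},
  {"rot": [0,0,0],"xyz": [0,0,0.004],"grip": 255},
  {"rot": [0,0,0],"xyz": [0,0,0.006],"grip": 255},
  {"rot": [0,0,0],"xyz": [0,0,0.006],"grip": 255},
  {"rot": [0,0,0],"xyz": [0,0,0.006],"grip": 150},
  {"rot": [0,0,0],"xyz": [0,0,0.006],"grip": 150},
  {"rot": [0,0,0],"xyz": [0,0,0.006],"grip": 150},
])

```text
clock: 6.88
tool_pos: [0.5424, 0.3129, 0.1013]
eef_rot: [0.482, 0.876, 0.001, 0.0]
contact_force: [0.6, -0.2, 0.6]
opening: 0.401
finger_force: 0.0
```

The bar's right (−x) end rose and its left (+x) end stayed seated, so the heavy end is at +x. The force and moment put the balance point roughly 60 mm towards +x.

Request:
carry_out([
  {"rot": [0,0,0],"xyz": [0.015,0,0],"grip": 150},
  {"rot": [0,0,0],"xyz": [0.03,0,0],"grip": 150},
  {"rot": [0,0,0],"xyz": [0.045,0,0],"grip": 150},
  {"rot": [0,0,0],"xyz": [0.06,0,0],"grip": 150},
  {"rot": [0,0,0],"xyz": [0.06,0,0],"grip": 150},
  {"rot": [0,0,0],"xyz": [0.06,0,0],"grip": 150},
])

```text
clock: 7.38
tool_pos: [0.5094, 0.364, 0.1011]
eef_rot: [0.481, 0.877, 0.001, 0.0]
contact_force: [0.9, 0.1, -0.3]
opening: 0.411
finger_force: 0.0
```

```bash
python3 -c "
from h import *
avg(8)"
```

```text
t 7.7333 F [-0.17 -0.22  0.14] M [-0.03  -0.129  0.001] Mtool [-0.093 -0.094 -0.001] p [0.5103 0.3622 0.1007] ff 0.0 op 0.4132121674653088
```

Request:
carry_out([
  {"rot": [0,0,0],"xyz": [0,0,0],"grip": 255},
  {"rot": [0,0,0],"xyz": [0,0,0],"grip": 255},
  {"rot": [0,0,0],"xyz": [0,0,0],"grip": 255},
  {"rot": [0,0,0],"xyz": [0,0,0],"grip": 255},
  {"rot": [0,0,0],"xyz": [0,0,0],"grip": 255},
  {"rot": [0,0,0],"xyz": [0,0,0],"grip": 255},
], squeeze=30)

```text
clock: 8.28
tool_pos: [0.5093, 0.3628, 0.1006]
eef_rot: [0.482, 0.876, -0.0, 0.0]
contact_force: [-0.1, -1.1, 0.9]
opening: 0.207
finger_force: 29.7
```

```bash
python3 -c "
from h import *
avg(8)"
```

```text
t 8.6333 F [-0.86 -1.19  1.12] M [-0.25   0.086  0.032] Mtool [ 0.207 -0.165 -0.032] p [0.5094 0.3628 0.1006] ff 29.7 op 0.20338646171537852
```

Request:
carry_out([
  {"rot": [0,0,0],"xyz": [0,0,-0.002],"grip": 255},
  {"rot": [0,0,0],"xyz": [0,0,-0.004],"grip": 255},
  {"rot": [0,0,0],"xyz": [0,0,-0.006],"grip": 255},
  {"rot": [0,0,0],"xyz": [0,0,-0.006],"grip": 255},
], squeeze=30)

```text
clock: 9.02
tool_pos: [0.5096, 0.363, 0.1065]
eef_rot: [0.482, 0.876, -0.0, -0.0]
contact_force: [0.8, -0.2, -6.4]
opening: 0.213
finger_force: 30.4
```

```bash
python3 -c "
from h import *
avg(12)
cv2.imwrite('pics/lift2.png',r.snapshot('scene')[:,:,::-1])
for f in('scene0','lift2'):
    g=cv2.cvtColor(cv2.imread(f'pics/{f}.png'),cv2.COLOR_BGR2GRAY).astype(float)
    for a,b in((216,220),(339,343)):
        w=np.clip(g[160:200,a:b]-185,0,None); print(f,a,(w.sum(1)@np.arange(160,200)/w.sum()).round(2))
"
```

```text
t 9.5667 F [-0.41 -0.37 -7.32] M [-0.155  0.004 -0.006] Mtool [ 0.087 -0.129  0.006] p [0.5095 0.363  0.1065] ff 30.2 op 0.2088381141521237
scene0 216 179.19
scene0 339 169.71
lift2 216 nan
lift2 339 166.28<string>:8: RuntimeWarning: invalid value encountered in scalar divide
```

```bash
python3 -c "
import cv2,numpy as np
L=[cv2.resize(cv2.imread(f'pics/{f}.png')[155:200,205:355],None,fx=5.333,fy=5.333,interpolation=cv2.INTER_CUBIC) for f in('scene0','lift2')]
cv2.imwrite('pics/cmp.png',np.vstack(L))"
```

```text
(no output)
```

View pics/cmp.png

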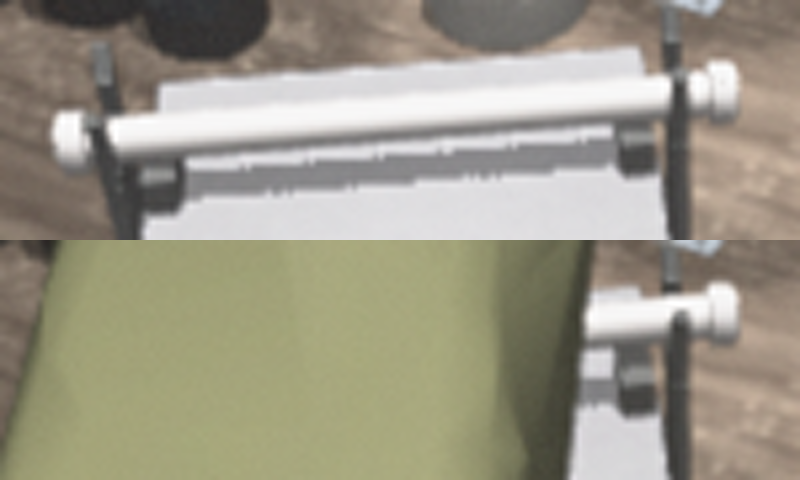

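In the lower half the right collar is at (722,313−240=73) versus 91 before, a rise of 3.4 px. The left end is hidden by the arm. I'll check the scale and use the side view for the left end.

```bash
python3 -c "
from h import *
u=np.array([np.cos(np.radians(122.6)),np.sin(np.radians(122.6)),0]); m=np.array([.540,.3135,.119])
for n in('scene','side'):
    C=cam(n)
    for t in(-.144,.144):
        P=m+t*u; a=proj(C,P);b=proj(C,P+[0,0,.010]); print(n,t,a.round(1),(b-a).round(2))
a=cv2.imread('pics/side0.png');s2=r.snapshot('side')[:,:,::-1];cv2.imwrite('pics/side2.png',s2)
g=lambda i:cv2.cvtColor(i,cv2.COLOR_BGR2GRAY)
C=cam('side')
for t in(-.144,.144):
    x,y=proj(C,m+t*u).round().astype(int); T=g(a)[y-9:y+10,x-9:x+10]
    M=cv2.matchTemplate(g(np.ascontiguousarray(s2))[y-25:y+26,x-15:x+16],T,cv2.TM_CCOEFF_NORMED); _,v,_,l=cv2.minMaxLoc(M)
    dy=0
    if 0<l[1]<M.shape[0]-1: c=M[l[1]-1:l[1]+2,l[0]]; dy=.5*(c[0]-c[2])/(c[0]-2*c[1]+c[2])
    print(t,v,l[0]-6,l[1]-16+dy)
cv2.imwrite('pics/cmp2.png',np.vstack([cv2.resize(i[180:260,260:380],None,fx=5,fy=3.7,interpolation=cv2.INTER_CUBIC) for i in(a,s2)]))
"
```

```text
scene -0.144 [339.9 172.2] [ 0.01 -3.21]
scene 0.144 [217.9 181.3] [-0.92 -3.2 ]
side -0.144 [275.8 199.9] [-0.26 -3.96]
side 0.144 [361.  247.8] [ 0.13 -4.88]
-0.144 0.5849040746688843 -6 -7.784831
0.144 0.8602210283279419 0 -1.1585708
```

View pics/cmp2.png

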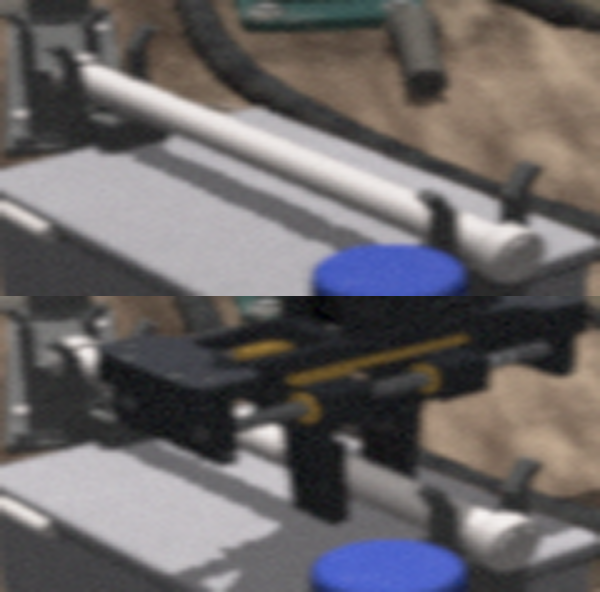

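The near collar rose about 2.4 mm and the far one about 10.6 mm, so the bar tilts 1.6° with +x still slightly heavy. I'll set it down, move 7 mm further towards +x and regrip firmly.

Request:
carry_out([
  {"rot": [0,0,0],"xyz": [0,0,0.002],"grip": 255},
  {"rot": [0,0,0],"xyz": [0,0,0.004],"grip": 255},
  {"rot": [0,0,0],"xyz": [0,0,0.006],"grip": 255},
  {"rot": [0,0,0],"xyz": [0,0,0.006],"grip": 255},
  {"rot": [0,0,0],"xyz": [0,0,0.006],"grip": 150},
  {"rot": [0,0,0],"xyz": [0,0,0.006],"grip": 150},
  {"rot": [0,0,0],"xyz": [0.007,0,0.006],"grip": 150},
  {"rot": [0,0,0],"xyz": [0.007,0,0.006],"grip": 150},
])

```text
clock: 10.38
tool_pos: [0.5051, 0.3715, 0.1016]
eef_rot: [0.481, 0.877, 0.002, -0.0]
contact_force: [-0.8, 0.2, 1.3]
opening: 0.413
finger_force: 0.0
```

Request:
carry_out([
  {"rot": [0,0,0],"xyz": [0,0,0],"grip": 150},
  {"rot": [0,0,0],"xyz": [0,0,0],"grip": 255},
  {"rot": [0,0,0],"xyz": [0,0,0],"grip": 255},
  {"rot": [0,0,0],"xyz": [0,0,0],"grip": 255},
  {"rot": [0,0,0],"xyz": [0,0,0],"grip": 255},
  {"rot": [0,0,0],"xyz": [0,0,0],"grip": 255},
  {"rot": [0,0,0],"xyz": [0,0,0],"grip": 255},
  {"rot": [0,0,0],"xyz": [0,0,0],"grip": 255},
], squeeze=55)

```text
clock: 11.05
tool_pos: [0.5059, 0.3689, 0.1007]
eef_rot: [0.482, 0.876, -0.0, 0.0]
contact_force: [0.2, -0.1, 0.0]
opening: 0.203
finger_force: 54.5
```

```bash
python3 -c "
from h import *
avg(8)"
```

```text
t 11.4 F [ 0.16 -0.27  0.17] M [-0.073 -0.2   -0.011] Mtool [-0.13  -0.168  0.011] p [0.5059 0.3689 0.1007] ff 54.5 op 0.2011584980789183
```

Request:
carry_out([
  {"rot": [0,0,0],"xyz": [0,0,-0.0015],"grip": 255},
  {"rot": [0,0,0],"xyz": [0,0,-0.003],"grip": 255},
  {"rot": [0,0,0],"xyz": [0,0,-0.0045],"grip": 255},
  {"rot": [0,0,0],"xyz": [0,0,-0.006],"grip": 255},
  {"rot": [0,0,0],"xyz": [0,0,-0.0075],"grip": 255},
  {"rot": [0,0,0],"xyz": [0,0,-0.008],"grip": 255},
  {"rot": [0,0,0],"xyz": [0,0,-0.008],"grip": 255},
])

```text
clock: 12.03
tool_pos: [0.5058, 0.369, 0.1087]
eef_rot: [0.482, 0.876, -0.0, 0.0]
contact_force: [0.0, 0.4, -7.6]
opening: 0.199
finger_force: 55.1
```

```bash
cat >> h.py <<'E'
def rise():
    u=np.array([np.cos(np.radians(122.6)),np.sin(np.radians(122.6)),0]); m=np.array([.540,.3135,.119]); o=[]
    for n,t,k in(('scene',-.144,.321),('side',.144,.488)):
        x,y=proj(cam(n),m+t*u).round().astype(int)
        a=cv2.imread(f'pics/{n}0.png',0); b=cv2.cvtColor(r.snapshot(n),cv2.COLOR_RGB2GRAY)
        M=cv2.matchTemplate(b[y-40:y+25,x-13:x+14],a[y-7:y+8,x-7:x+8],cv2.TM_CCOEFF_NORMED); _,v,_,l=cv2.minMaxLoc(M)
        c=M[l[1]-1:l[1]+2,l[0]]; dy=.5*(c[0]-c[2])/(c[0]-2*c[1]+c[2])
        o.append(-(l[1]+dy-33)/k); print(n,'score',round(v,2),'rise mm',round(o[-1],1))
    print('tilt deg (+x low positive)',np.degrees((o[0]-o[1])/288).round(2))
E
python3 -c "
from h import *
avg(12);rise()"
```

```text
t 12.5833 F [ 0.13 -0.04 -7.56] M [-0.007 -0.103  0.003] Mtool [-0.083 -0.061 -0.003] p [0.5058 0.369  0.1086] ff 55.1 op 0.19962522524405807
scene score 0.93 rise mm 8.3
side score 0.84 rise mm 5.9
tilt deg (+x low positive) 0.47
```

The full weight is now carried with almost no couple, and the tilt is only 0.5°, so the balance point is found. Now the full lift.

Request:
carry_out([
  {"rot": [0,0,0],"xyz": [0,0,-0.004],"grip": 255},
  {"rot": [0,0,0],"xyz": [0,0,-0.012],"grip": 255},
  {"rot": [0,0,0],"xyz": [0,0,-0.022],"grip": 255},
  {"rot": [0,0,0],"xyz": [0,0,-0.034],"grip": 255},
  {"rot": [0,0,0],"xyz": [0,0,-0.046],"grip": 255},
  {"rot": [0,0,0],"xyz": [0,0,-0.056],"grip": 255},
  {"rot": [0,0,0],"xyz": [0,0,-0.062],"grip": 255},
  {"rot": [0,0,0],"xyz": [0,0,-0.064],"grip": 255},
])

```text
clock: 13.4
tool_pos: [0.5064, 0.3696, 0.1746]
eef_rot: [0.482, 0.876, 0.001, 0.0]
contact_force: [0.6, 0.3, -7.9]
opening: 0.201
finger_force: 55.1
```

Request:
carry_out([
  {"rot": [0,0,0],"xyz": [0,0,-0.004],"grip": 255},
  {"rot": [0,0,0],"xyz": [0,0,-0.012],"grip": 255},
  {"rot": [0,0,0],"xyz": [0,0,-0.02],"grip": 255},
  {"rot": [0,0,0],"xyz": [0,0,-0.026],"grip": 255},
  {"rot": [0,0,0],"xyz": [0,0,-0.03],"grip": 255},
  {"rot": [0,0,0],"xyz": [0,0,-0.03],"grip": 255},
  {"rot": [0,0,0],"xyz": [0,0,-0.03],"grip": 255},
])

```text
clock: 13.98
tool_pos: [0.5058, 0.369, 0.2029]
eef_rot: [0.482, 0.876, 0.0, 0.0]
contact_force: [0.2, -0.2, -7.3]
opening: 0.197
finger_force: 55.1
```

```bash
python3 -c "
from h import *
avg(5); s=r.get_state(); to(.635,-.016,.205,91.9,s)
C=cam('wrist',s)
cv2.imwrite('pics/w_l.png',r.snapshot('wrist')[:,:,::-1])
rise()"
```

```text
t 14.1833 F [-0.06 -0.01 -7.61] M [ 0.001 -0.115 -0.006] Mtool [-0.098 -0.061  0.006] p [0.5056 0.3688 0.2024] ff 55.1 op 0.19944409570536084
xyz [-0.3942 -0.0968 -0.0026] rot [-7.000e-04  4.000e-04  5.319e-01]
scene score 0.66 rise mm -2.9
side score 0.67 rise mm 49.8
tilt deg (+x low positive) -10.48
```

Request:
carry_out([
  {"rot": [0,0,0.008],"xyz": [-0.006,-0.0015,0],"grip": 255},
  {"rot": [0,0,0.026],"xyz": [-0.019,-0.0045,0],"grip": 255},
  {"rot": [0,0,0.052],"xyz": [-0.038,-0.009,0],"grip": 255},
  {"rot": [0,0,0.08],"xyz": [-0.059,-0.0145,0],"grip": 255},
  {"rot": [0,0,0.108],"xyz": [-0.08,-0.0195,0],"grip": 255},
  {"rot": [0,0,0.136],"xyz": [-0.101,-0.025,0],"grip": 255},
  {"rot": [0,0,0.164],"xyz": [-0.122,-0.03,0],"grip": 255},
  {"rot": [0,0,0.193],"xyz": [-0.143,-0.035,0],"grip": 255},
])

```text
clock: 15.05
tool_pos: [0.5535, 0.2265, 0.2027]
eef_rot: [0.566, 0.825, -0.001, 0.001]
contact_force: [0.0, 0.3, -8.5]
opening: 0.198
finger_force: 55.1
```

```bash
python3 -c "
from h import *
st(); to(.635,-.016,.205,91.9)"
```

```text
t 15.05 p [0.5535 0.2265 0.2027] xdeg 111.1 F [ 0.03  0.32 -8.54] M [-0.002 -0.13  -0.016] op 0.197721403223758 ff 55.055302530527115
xyz [-0.2556 -0.0112 -0.0019] rot [-1.000e-04  1.500e-03  3.351e-01]
```

Request:
carry_out([
  {"rot": [0,0,0.028],"xyz": [-0.021,-0.001,0],"grip": 255},
  {"rot": [0,0,0.056],"xyz": [-0.042,-0.002,0],"grip": 255},
  {"rot": [0,0,0.084],"xyz": [-0.063,-0.003,0],"grip": 255},
  {"rot": [0,0,0.112],"xyz": [-0.084,-0.004,0],"grip": 255},
  {"rot": [0,0,0.14],"xyz": [-0.105,-0.005,0],"grip": 255},
  {"rot": [0,0,0.168],"xyz": [-0.126,-0.006,0],"grip": 255},
  {"rot": [0,0,0.196],"xyz": [-0.147,-0.007,0],"grip": 255},
  {"rot": [0,0,0.22],"xyz": [-0.165,-0.007,0],"grip": 255},
])

```text
clock: 15.72
tool_pos: [0.6064, 0.0692, 0.2026]
eef_rot: [0.653, 0.757, -0.001, 0.001]
contact_force: [0.5, -0.4, -7.6]
opening: 0.2
finger_force: 55.1
```

```bash
python3 -c "
from h import *
st(); to(.635,-.016,.205,91.9)"
```

```text
t 15.7167 p [0.6064 0.0692 0.2026] xdeg 98.43 F [ 0.46 -0.37 -7.58] M [-0.06  -0.116 -0.003] op 0.19989641441292336 ff 55.05680724978447
xyz [-0.0885  0.0158 -0.0022] rot [-0.0006  0.0024  0.114 ]
```

Request:
carry_out([
  {"rot": [0,0,0.02],"xyz": [-0.018,0.003,0],"grip": 255},
  {"rot": [0,0,0.042],"xyz": [-0.036,0.006,0],"grip": 255},
  {"rot": [0,0,0.065],"xyz": [-0.052,0.009,0],"grip": 255},
  {"rot": [0,0,0.085],"xyz": [-0.066,0.012,0],"grip": 255},
  {"rot": [0,0,0.1],"xyz": [-0.077,0.014,0],"grip": 255},
  {"rot": [0,0,0.1],"xyz": [-0.083,0.015,0],"grip": 255},
  {"rot": [0,0,0.1],"xyz": [-0.085,0.015,0],"grip": 255},
  {"rot": [0,0,0.1],"xyz": [-0.085,0.015,0],"grip": 255},
])

```text
clock: 16.38
tool_pos: [0.6338, -0.0085, 0.2026]
eef_rot: [0.688, 0.725, 0.0, -0.0]
contact_force: [0.1, -0.3, -7.4]
opening: 0.2
finger_force: 55.1
```

```bash
python3 -c "
from h import *
avg(5); s=st(); to(.635,-.016,.205,91.9)
w=r.snapshot('wrist'); sc=r.snapshot('scene')
cv2.imwrite('pics/w3.png',w[:,:,::-1])
cv2.imwrite('pics/v3.png',np.vstack([cv2.resize(sc[130:280,360:560],None,fx=3,fy=2,interpolation=cv2.INTER_CUBIC),cv2.resize(w[0:225],(600,300))])[:,:,::-1])
C=cam('wrist',s)
for t in(-.144,-.125,-.08,0,.05,.125,.144): print(t,[proj(C,np.array([.637,-.082,0])+t*np.array([np.cos(np.radians(91.9)),np.sin(np.radians(91.9)),0])+[0,0,z]).round(1) for z in (.224,.112,.01)])
"
```

```text
t 16.5833 F [-0.18  0.4  -7.64] M [-0.014 -0.105  0.01 ] Mtool [-0.104 -0.019 -0.01 ] p [ 0.6337 -0.0073  0.2027] ff 55.1 op 0.1970107147785886
t 16.6333 p [ 0.6337 -0.0072  0.2028] xdeg 93.09 F [ 0.21 -0.11 -7.21] M [-0.059 -0.089  0.005] op 0.19493937070126788 ff 55.053592175245285
xyz [-0.0089  0.0008 -0.0022] rot [-0.     -0.0007  0.0208]
-0.144 [array([311.9, 571.9]), array([314., 410.]), array([314.9, 337.7])]
-0.125 [array([312.4, 553. ]), array([314.3, 395.1]), array([315.2, 325.6])]
-0.08 [array([313.7, 503.9]), array([315.2, 357.8]), array([315.9, 295.5])]
0 [array([316.4, 398.3]), array([317., 283.]), array([317.2, 237.1])]
0.05 [array([318.6, 316.5]), array([318.3, 229.8]), array([318.1, 197. ])]
0.125 [array([322.7, 161.1]), array([320.4, 138.6]), array([319.7, 130.8])]
0.144 [array([323.9, 113.5]), array([321. , 112.9]), array([320.1, 112.7])]
```

View pics/v3.png

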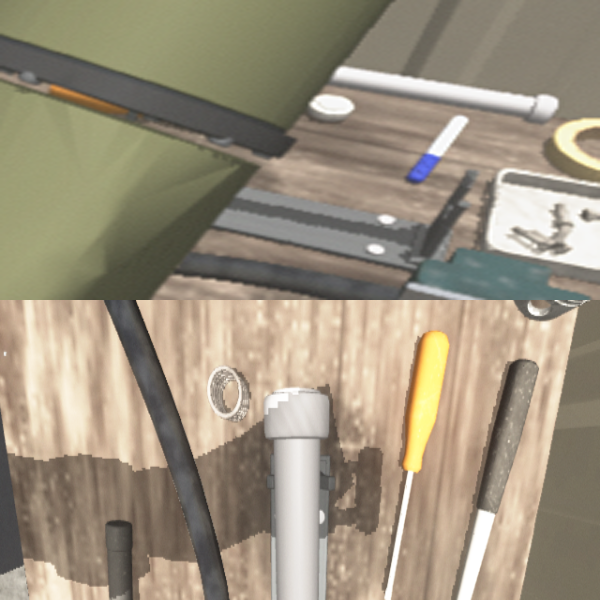

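The bar hangs straight and level at wrist column ~319, with its near collar at rows ~67–103 and the bracket's tips beside it at about (290,136) and (352,125). I'll use the last picture to enlarge this.

```bash
python3 -c "
import cv2
i=cv2.imread('pics/w3.png')[50:170,260:380]
cv2.imwrite('pics/w3c.png',cv2.resize(i,None,fx=5,fy=5,interpolation=cv2.INTER_CUBIC))"
```

```text
(no output)
```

View pics/w3c.png

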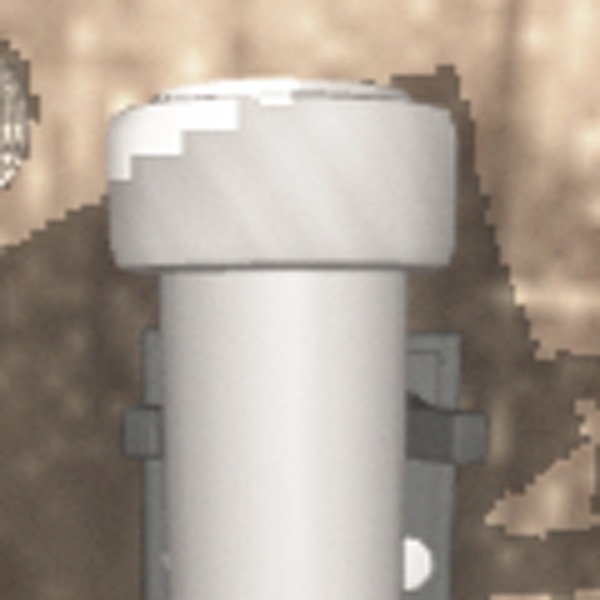

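The bracket tip faces are at full-picture pixels (288,136.4) and (354,137.2). The collar's inner edge is at row 103.6, and the bar's centre column is 316.6.

```bash
python3 -c "
from h import *
s=dict(tool_pos=np.array([.6337,-.0072,.2028]),eef_rot=r.get_state()['eef_rot'])
C=cam('wrist',s)
a=onz(C,(288,136.4),.112);b=onz(C,(354,137.2),.112);print(a,b,(a+b)/2,'width',np.linalg.norm(a-b))
u=np.array([np.cos(np.radians(91.9)),np.sin(np.radians(91.9)),0])
print('rack mid',(a+b)/2-.125*u)
# bar: collar inner edge top (r=14 mm) at .137 from mid, axis z ~.2217
x=R.from_quat(s['eef_rot']).as_matrix()[:,0]
for row,off,dz in((103.6,.138,.012),(70,.149,.012)):
    P=onz(C,(316.6,row),.2217+dz); d=P-s['tool_pos']; print('edge along x',d@x,'-> grip offset from mid',off-d@x, 'lateral',d@R.from_quat(s['eef_rot']).as_matrix()[:,1])
"
```

```text
[0.60793692 0.0431512  0.112     ] [0.65849205 0.04529021 0.112     ] [0.63321449 0.04422071 0.112     ] width 0.05060035994315531
rack mid [ 0.63735889 -0.08071057  0.112     ]
edge along x 0.07260245995117495 -> grip offset from mid 0.06539754004882506 lateral -0.0006541194238113066
edge along x 0.08394373123744141 -> grip offset from mid 0.06505626876255859 lateral -0.0006537112649687866
```

```bash
python3 -c "
from h import *
st();to(.6356,-.016,.2028,92.0)"
```

```text
t 16.7333 p [ 0.6338 -0.0078  0.2028] xdeg 93.05 F [ 0.81 -0.66 -8.57] M [-0.012 -0.129  0.03 ] op 0.19788202083159223 ff 55.05381882190704
xyz [-0.0083  0.0013 -0.    ] rot [-0.     -0.0002  0.0183]
```

Request:
carry_out([
  {"rot": [0,0,0.006],"xyz": [-0.003,0.0005,0.004],"grip": 255},
  {"rot": [0,0,0.013],"xyz": [-0.006,0.001,0.012],"grip": 255},
  {"rot": [0,0,0.018],"xyz": [-0.008,0.0013,0.022],"grip": 255},
  {"rot": [0,0,0.018],"xyz": [-0.008,0.0013,0.034],"grip": 255},
  {"rot": [0,0,0.018],"xyz": [-0.008,0.0013,0.044],"grip": 255},
  {"rot": [0,0,0.018],"xyz": [-0.008,0.0013,0.05],"grip": 255},
  {"rot": [0,0,0.018],"xyz": [-0.008,0.0013,0.052],"grip": 255},
  {"rot": [0,0,0.018],"xyz": [-0.008,0.0013,0.052],"grip": 255},
])

```text
clock: 17.4
tool_pos: [0.6352, -0.0162, 0.1497]
eef_rot: [0.695, 0.719, -0.0, -0.001]
contact_force: [0.3, -0.2, -7.8]
opening: 0.201
finger_force: 55.1
```

```bash
python3 -c "
from h import *
avg(4);to(.6356,-.016,.0567,92.0)"
```

```text
t 17.55 F [ 0.28 -0.16 -8.11] M [-0.025 -0.1   -0.005] Mtool [-0.1   -0.028  0.005] p [ 0.6358 -0.0161  0.1506] ff 55.0 op 0.1995766365677687
xyz [ 0.0003 -0.0007  0.0947] rot [ 0.0014 -0.0001 -0.0008]
```

Request:
carry_out([
  {"rot": [0,0,0],"xyz": [0,-0.0005,0.006],"grip": 255},
  {"rot": [0,0,0],"xyz": [0,-0.0005,0.016],"grip": 255},
  {"rot": [0,0,0],"xyz": [0,-0.0005,0.027],"grip": 255},
  {"rot": [0,0,0],"xyz": [0,-0.0005,0.037],"grip": 255},
  {"rot": [0,0,0],"xyz": [0,-0.0005,0.046],"grip": 255},
  {"rot": [0,0,0],"xyz": [0,-0.0005,0.054],"grip": 255},
  {"rot": [0,0,0],"xyz": [0,-0.0005,0.06],"grip": 255},
  {"rot": [0,0,0],"xyz": [0,-0.0005,0.06],"grip": 255},
])

```text
clock: 18.27
tool_pos: [0.6341, -0.0166, 0.0889]
eef_rot: [0.695, 0.719, -0.001, -0.001]
contact_force: [0.7, -0.4, -7.5]
opening: 0.198
finger_force: 55.1
```

```bash
python3 -c "
from h import *
avg(5)"
```

```text
t 18.4667 F [-0.21 -0.14 -7.41] M [-0.018 -0.075 -0.021] Mtool [-0.074 -0.021  0.021] p [ 0.6351 -0.0164  0.0903] ff 55.1 op 0.20016508085977266
```

No contact so far; the bar is inside the mouths. I'll lower the remaining ~33 mm slowly.

Request:
carry_out([
  {"rot": [0,0,0],"xyz": [0,0,0.004],"grip": 255},
  {"rot": [0,0,0],"xyz": [0,0,0.009],"grip": 255},
  {"rot": [0,0,0],"xyz": [0,0,0.014],"grip": 255},
  {"rot": [0,0,0],"xyz": [0,0,0.018],"grip": 255},
  {"rot": [0,0,0],"xyz": [0,0,0.022],"grip": 255},
  {"rot": [0,0,0],"xyz": [0,0,0.025],"grip": 255},
  {"rot": [0,0,0],"xyz": [0,0,0.028],"grip": 255},
  {"rot": [0,0,0],"xyz": [0,0,0.028],"grip": 255},
])

```text
clock: 19.18
tool_pos: [0.6347, -0.0165, 0.0619]
eef_rot: [0.695, 0.719, -0.0, -0.0]
contact_force: [-0.4, 0.8, -7.1]
opening: 0.196
finger_force: 55.1
```

```bash
python3 -c "
from h import *
avg(5)"
```

```text
t 19.3833 F [ 0.01  0.15 -7.43] M [-0.047 -0.119  0.011] Mtool [-0.117 -0.051 -0.011] p [ 0.6351 -0.0165  0.0625] ff 55.1 op 0.19839561665789968
```

Request:
carry_out([
  {"rot": [0,0,0],"xyz": [0,0,0.001],"grip": 255},
  {"rot": [0,0,0],"xyz": [0,0,0.002],"grip": 255},
  {"rot": [0,0,0],"xyz": [0,0,0.003],"grip": 255},
  {"rot": [0,0,0],"xyz": [0,0,0.004],"grip": 255},
  {"rot": [0,0,0],"xyz": [0,0,0.005],"grip": 255},
  {"rot": [0,0,0],"xyz": [0,0,0.006],"grip": 255},
  {"rot": [0,0,0],"xyz": [0,0,0.006],"grip": 255},
])

```text
clock: 20.02
tool_pos: [0.6352, -0.0165, 0.0568]
eef_rot: [0.695, 0.719, -0.0, 0.0]
contact_force: [0.2, 0.2, -5.7]
opening: 0.197
finger_force: 54.9
```

```bash
python3 -c "
from h import *
avg(6)"
```

```text
t 20.2667 F [-0.67  0.08 -6.06] M [-0.087  0.026 -0.   ] Mtool [ 0.029 -0.086  0.   ] p [ 0.6352 -0.0165  0.0568] ff 54.9 op 0.19505130822514558
```

Request:
carry_out([
  {"rot": [0,0,0],"xyz": [0,0,0.0005],"grip": 255},
  {"rot": [0,0,0],"xyz": [0,0,0.001],"grip": 255},
  {"rot": [0,0,0],"xyz": [0,0,0.0015],"grip": 255},
  {"rot": [0,0,0],"xyz": [0,0,0.0015],"grip": 255},
  {"rot": [0,0,0],"xyz": [0,0,0.0015],"grip": 255},
], squeeze=25)

```text
clock: 20.73
tool_pos: [0.6353, -0.0165, 0.0566]
eef_rot: [0.695, 0.719, 0.0, 0.0]
contact_force: [-4.3, -0.6, 5.9]
opening: 0.206
finger_force: 24.4
```

```bash
python3 -c "
from h import *
avg(6)"
```

```text
t 20.9833 F [-3.98 -0.64  5.79] M [-0.15   0.732 -0.014] Mtool [ 0.737 -0.125  0.014] p [ 0.6353 -0.0165  0.0566] ff 24.4 op 0.2119115626700456
```

Request:
carry_out([
  {"rot": [0,0,0],"xyz": [0,0,0],"grip": 255},
  {"rot": [0,0,0],"xyz": [0,0,0],"grip": 255},
  {"rot": [0,0,0],"xyz": [0,0,0],"grip": 255},
  {"rot": [0,0,0],"xyz": [0,0,0],"grip": 255},
], squeeze=5)

```text
clock: 21.37
tool_pos: [0.6355, -0.0164, 0.0563]
eef_rot: [0.695, 0.719, 0.0, 0.0]
contact_force: [-3.1, -1.4, 6.3]
opening: 0.222
finger_force: 4.6
```

```bash
python3 -c "
from h import *
avg(6)
C=cam('side');S=cam('scene')
u=np.array([np.cos(np.radians(92)),np.sin(np.radians(92)),0]);m=np.array([.6372,-.081,.075])
for n,c in(('side',C),('scene',S)):
    g=cv2.cvtColor(r.snapshot(n),cv2.COLOR_RGB2GRAY)
    for t in(-.144,.144):
        q=proj(c,m+t*u); x,y=q.round().astype(int); print(n,t,q.round(1)); print(g[y-10:y+11:1,x-12:x+13:2]//10)
"
```

```text
t 21.6167 F [-3.88 -0.79  6.39] M [-0.149  0.684 -0.009] Mtool [ 0.689 -0.126  0.009] p [ 0.6355 -0.0164  0.0563] ff 4.6 op 0.22370315343322325
side -0.144 [270.6 164. ]
[[ 9  9  4  3  2  2  2  3  2  3  2  2  3]
 [ 5  5  3  2  2  2  3  2  3  3  3  3  3]
 [ 2  3  3  2  2  2  2  2  3  3  3  2  3]
 [ 2  3  2  2  2  2  2  2  2  3  3  2  2]
 [ 2  3  3  2  3  2  2  2  2  2  2  3  2]
 [ 3  3  3  3  3  2  3  2  2  3  2  3  3]
 [ 3  2  3  2  3  2  3  2  2  2  2  3  3]
 [ 2  2  3  3  2  2  2  3  4  3  3  4  4]
 [ 4  3  4  4  4  5  4  5  5  6  6  6  6]
 [ 6  6  6  7  8  8  8  8  7  7  7  7  7]
 [ 8  8  8  8  8  8  9  8  7  6  6  5  5]
 [ 7  7  7  5  8 13 13  9  6  4  4  4  3]
 [ 5  5  5  4 13 20 21 14  6  4  3  4  4]
 [ 3  4  4  6 13 21 21 14  7  4  2  3  4]
 [ 3  3  5  7 12 13 13 10  8  4  2  3  3]
 [ 2  2  5  7  8  9  8  7  6  3  3  2  3]
 [ 1  2  4  5  7 12 13 10  5  3  2  2  2]
 [ 3  2  4  4  9 20 21 15  5  3  2  2  3]
 [ 2  2  3  4 10 21 23 17  5  3  2  3  3]
 [ 2  2  3  4 10 22 23 17  6  3  3  5  6]
 [ 4  3  2  4 10 21 23 17  6  3  3  9 10]]
side 0.144 [271.8 196.5]
[[10 10  5  4  9 13 13
[... 1979 characters left out ...]
17 16 17 17 16 16 16 17 17]
 [15 16 16 16 16 16 17 16 16 16 16 17 17]
 [15 16 16 16 16 16 16 17 16 16 16 16 17]
 [15 16 16 16 16 16 16 16 16 16 16 16 17]
 [16 16 16 16 16 16 16 16 17 16 16 16 17]
 [16 16 16 16 16 16 16 16 16 16 16 16 17]
 [16 16 16 16 16 16 16 16 16 16 16 16 16]
 [16 16 16 16 16 16 16 16 17 16 16 16 17]
 [16 16 16 16 16 16 16 16 16 16 16 16 17]
 [16 16 16 16 16 16 16 17 16 16 16 16 17]
 [16 16 16 16 16 16 16 16 16 17 16 16 17]
 [16 16 16 16 16 16 16 16 16 16 16 16 17]
 [16 16 16 16 16 16 16 17 16 16 16 16 17]
 [16 16 16 16 16 16 16 16 17 17 17 16 17]
 [16 16 16 16 16 16 16 17 16 17 16 16 17]
 [16 16 16 16 16 16 16 16 16 16 16 16 17]
 [16 16 16 16 16 16 16 16 17 16 17 16 17]]
```

```bash
python3 -c "
from h import *
S=cam('scene'); v=cv2.resize(cv2.imread('pics/v3.png')[:300],(200,150),interpolation=cv2.INTER_AREA)
g=cv2.cvtColor(v,cv2.COLOR_BGR2GRAY)
# bar pose at v3: TCP(.6337,-.0072), dir 93.05, mid 65 mm back
u=lambda d:np.array([np.cos(np.radians(d)),np.sin(np.radians(d)),0])
e0=proj(S,np.array([.6337,-.0072,.2215])-(.065+.144)*u(93.05)); print('pred v3 collar',e0)
x,y=(e0-[360,130]).round().astype(int)
print((g[y-9:y+10,x-9:x+10:1]//10))
sc=cv2.cvtColor(r.snapshot('scene'),cv2.COLOR_RGB2GRAY)
m=np.array([.6372,-.081,.075])
print('now pred',[(z,proj(S,m-.144*u(92)+[0,0,z]).round(1)) for z in(0,.01,.02)])
print(sc[215:250,500:530]//10)
print('shaft rows side',[(t,proj(cam('side'),m+t*u(92)).round(1)) for t in(-.144,-.137,-.125,-.1,-.05,0,.03)])
"
```

```text
pred v3 collar [539.74612958 184.38844919]
[[12 12 12 12 12 12 12 12 12 12 12 12 12 12 12 13 13 13 12]
 [13 13 13 12 12 12 12 12 13 13 13 13 12 12 12 13 13 13 12]
 [20 20 19 16 13 13 13 12 16 19 19 18 15 13 13 13 13 13 12]
 [24 24 24 22 20 20 18 15 21 24 24 24 22 19 14 13 12 12 13]
 [24 24 24 24 24 24 23 21 22 24 24 24 24 24 20 13 12 13 13]
 [24 24 24 24 24 24 24 22 23 24 24 24 24 24 23 15 12 13 13]
 [24 24 24 24 24 24 24 19 23 24 24 24 24 24 23 15 12 13 13]
 [22 23 23 23 24 24 22 18 23 24 24 24 24 24 23 15 12 13 13]
 [20 21 22 22 22 22 17 18 22 23 23 24 24 24 22 14 12 13 13]
 [17 18 18 19 20 19 15 18 22 22 23 23 23 23 18 13 12 13 13]
 [13 14 15 16 17 16 14 18 20 21 22 22 22 20 14 12 13 13 13]
 [11 11 12 12 13 13 13 17 18 19 20 21 20 17 13 12 13 13 13]
 [11 10 10 10 11 11 13 15 16 17 18 19 18 14 12 13 13 13 13]
 [13 12 11 10 10 10 12 13 14 15 16 16 15 12 12 12 12 12 13]
 [15 15 14 11  9 10 11 11 12 13 13 14 13 12 12 12 11 11 12]
 [15 15 14 12 11 10 10 10 10 11 12 12 13 13 13 12 12 13 14]
 [15 15 15 14 13 12 11 11 11 11 12 13 14 14 14 13 14 17 21]
 [14 14 14 14 14 14 14 13 13 12 14 15 15 15 14 15 19 23 24]
 [13 13 14 14 14 15 14 14 14 14 15 15 15 15 16 19 23 24 24]]
now pred [(0, array([519.6, 236.8])), (0.01, array([521.1, 233.8])), (0.02, array([522.6, 230.7]))]
[[11 12 11 ... 23 24 24]
 [10 11 11 ... 24 22 16]
 [11 11 10 ... 22 14 12]
 ...
 [ 9  8  7 ... 24 22 19]
 [ 9  8  6 ... 24 24 19]
 [ 9  8  6 ... 24 24 22]]
shaft rows side [(-0.144, array([270.6, 164. ])), (-0.137, array([270.6, 164.6])), (-0.125, array([270.6, 165.7])), (-0.1, array([270.7, 168.1])), (-0.05, array([270.9, 173.1])), (0, array([271.1, 178.4])), (0.03, array([271.2, 181.9]))]
```

Far end: the collar spans rows ~230–241 around the predicted (519.6,236.8), the same offset as when held at a known height. The near end face is also where predicted, so both ends are seated. I'll let go and rise clear.

Request:
carry_out([
  {"rot": [0,0,0],"xyz": [0,0,-0.001],"grip": 255},
  {"rot": [0,0,0],"xyz": [0,0,-0.001],"grip": 180},
  {"rot": [0,0,0],"xyz": [0,0,-0.001],"grip": 150},
  {"rot": [0,0,0],"xyz": [0,0,-0.001],"grip": 150},
  {"rot": [0,0,0],"xyz": [0,0,-0.001],"grip": 150},
  {"rot": [0,0,0],"xyz": [0,0,-0.001],"grip": 150},
])

```text
clock: 22.32
tool_pos: [0.6355, -0.0163, 0.0562]
eef_rot: [0.695, 0.719, 0.0, 0.0]
contact_force: [-0.5, 0.0, -1.1]
opening: 0.412
finger_force: 0.0
```

```bash
python3 -c "
from h import *
avg(6)"
```

```text
t 22.5667 F [ 0.08 -0.07  0.04] M [-0.044 -0.094  0.003] Mtool [-0.093 -0.047 -0.003] p [ 0.6353 -0.0164  0.0562] ff 0.0 op 0.40822966289077384
```

Released with zero force. Rising clear.

Request:
carry_out([
  {"rot": [0,0,0],"xyz": [0,0,-0.01],"grip": 150},
  {"rot": [0,0,0],"xyz": [0,0,-0.03],"grip": 150},
  {"rot": [0,0,0],"xyz": [0,0,-0.055],"grip": 150},
  {"rot": [0,0,0],"xyz": [0,0,-0.085],"grip": 150},
  {"rot": [0,0,0],"xyz": [0,0,-0.115],"grip": 150},
  {"rot": [0,0,0],"xyz": [0,0,-0.14],"grip": 150},
  {"rot": [0,0,0],"xyz": [0,0,-0.15],"grip": 150},
  {"rot": [0,0,0],"xyz": [0,0,-0.15],"grip": 150},
])

```text
clock: 23.28
tool_pos: [0.6368, -0.0161, 0.2094]
eef_rot: [0.695, 0.719, 0.002, 0.002]
contact_force: [0.4, -0.8, -0.6]
opening: 0.41
finger_force: 0.0
```

```bash
python3 -c "
from h import *
avg(6);s=st();C=cam('wrist',s);g=cv2.cvtColor(r.snapshot('wrist'),cv2.COLOR_RGB2GRAY)
u=np.array([np.cos(np.radians(92)),np.sin(np.radians(92)),0]);m=np.array([.6372,-.081,.075])
for t in(.02,.08,.11,.144):
    q=proj(C,m+t*u+[0,0,.008]); x,y=q.round().astype(int); print(t,q.round(1),*(g[y,x-24:x+25:2]//10))
q=proj(C,m+.156*u+[0,0,.008]);x,y=q.round().astype(int); print(q,*(g[y-25:y+25:2,x]//10))
"
```

```text
t 23.5333 F [-0.31 -0.15 -0.34] M [-0.019 -0.095  0.004] Mtool [-0.095 -0.023 -0.003] p [ 0.6348 -0.0166  0.2059] ff 0.0 op 0.4114474593496396
t 23.5833 p [ 0.6342 -0.0166  0.2044] xdeg 91.96 F [-0.29  0.   -0.51] M [-0.005 -0.118  0.028] op 0.4129100120958833 ff 0.0
0.02 [319.2 236.9] 20 20 21 21 20 20 20 18 24 25 25 25 25 25 25 25 25 23 20 20 21 20 20 20 20
0.08 [319.3 174.7] 12 13 13 12 20 20 20 15 18 20 22 23 23 23 23 22 20 17 19 20 20 20 21 20 20
0.11 [319.4 140.8] 12 12 12 12 12 11 12 15 18 20 22 23 24 24 22 22 20 17 12 12 12 12 12 12 12
0.144 [319.4  99.7] 10 9 8 7 9 16 18 20 20 21 22 22 22 23 22 22 22 21 19 17 11 10 10 10 9
[319.45972446  84.46465608] 19 17 16 15 15 14 14 9 9 9 9 9 9 9 10 10 13 19 23 23 23 22 22 22 20
```

```bash
python3 -c "
from plant import r
print(r.finish_job())"
```

```text
the job is handed in; nothing more can be done
None
```

The drop bar is parked in both rack brackets and released, the gripper is clear, and the job was handed in at about 24 s of the 67 s allowed. No verdict came back, and I took no final picture check of the spring and torch; the arm met no unexpected contact.

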